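Point out the next pots for the kiln

ROBOT

A 6-joint arm with a two-finger parallel gripper is mounted at the origin on the work surface. World frame = base frame: x ahead of the robot, y to its left, z up, the work surface at z = 0. Lengths are in m, angles in rad, forces in N, time in s.
With the tool pointing down it reaches from about 0.2 to 0.875 m from the base axis. Payload 3.4 kg.
Tool frame: the origin (TCP) lies between the finger pads, 19 mm behind the fingertips; this is the grasp point; z points along the fingers, y is the line along which they close (so a half turn about z gives the same grasp; the last joint's range is limited). The gripper opens to 94 mm and grips with 3 to 60 N. Pads are 16 mm wide; open, the fingers measure 119 mm over their backs; the gripper's body (75 mm by 177 mm) begins 78 mm behind the grasp point.
Start: joints at [-1.453, 0.276, 1.505, -0, 1.361, -0.121], TCP at [0.136, -0.559, 0.224] pointing down, gripper open.
Joint ranges: [-2.89, 2.89], [-0.75, 2.08], [0.22, 2.7], [-1.18, 4.32], [0.11, 2.71], [-2.7, 2.7]. Speed limits (rad/s): [2.57, 2.57, 3.14, 3.14, 3.14, 3.14].

INTERFACE

Orientations are given as a 3x3 rotation matrix whose columns are the frame's x, y, z axes.
In Python, from rig import * gives the robot as it stands.
- The arm moves only by the tool servo_tool, never from a script. Its argument "rows" is text: rows parted by semicolons, each of 5 numbers parted by spaces: the closure, from -1 (fully open) to 1 (shut), then the shift along the tool's x, y, z in units of 0.15 m (1.0 is 0.15 m), then the turn about the tool's z in units of 1.5 rad (1.0 is 1.5 rad). In form: claw tx ty tz turn; .... A call has 1 to 8 rows; each row is the pose to reach, as a shift and turn from the pose commanded when the call began, along the tool's axes at that moment; what a row does not reach only later rows make up. A row lasts 1/8 s, in which the tool goes at most 62.5 mm and 10.7 degrees, less where a joint would pass 70% of its speed; a pose out of reach is approached as far as the arm can. A call with a number of a shift or a turn outside -1 to 1 is refused whole. A call with a gripper value outside its range is refused whole. The fingers move at their own pace and stop on an object; the grip force is fixed at half the most. Time passes only in rows, so rows that repeat a pose let the fingers close. It gives the time, the measured TCP pose, the force, the opening and the grip force at its end, in the units of the state.
- observe(): the state, without advancing time (a new reading comes with each control period).
- camera(name): name is "scene" or "side" or "wrist"; returns (picture, depth): 420x560x3 uint8, red, green, blue; 420x560 float32, m along the optical axis (not along the pixel's ray), 0 where there is no reading.
- calibration(name): a dict with "fx", "fy", "cx", "cy" (pixels), "origin" and "orientation" of the camera in the world. Camera axes: x right, y down, z forward; pixel columns grow to the right and rows downward; lengths in m; the calibration is good to about 2 mm. A picture is of the moment at which its call begins: read the wrist's pose just before it. calibration takes no time and is no camera call; for the wrist camera it gives the pose at the moment of the call.
- close_job(): hands the job in; it is judged then, once.
The state is a dict: "clock": time; "qpos": joint angles; "joint_velocities": joint speeds; "tau": joint torques, N m; "eef_pos": TCP position; "tcp_rot": TCP orientation; "ft_force": force on the tool from outside, world axes, zero at the start; "torque": the same for the moment, N m; "finger_gap": opening from 0.0 (shut) to 1.0 (fully open); "grasp_force": force on a finger pad.
Only numpy, scipy, OpenCV 4.12 (cv2) and the standard library are available. Lean on these libraries where they do the work, as an engineer would, in place of code of your own. Each camera call takes 0.05 s, during which the arm holds its last target. There are 200 camera calls.

TASK

Show the kiln loader which two unglazed pots on the ware board to fire next: with the fingers pointing down, hold the tool point over the middle of the tall narrow-necked vase, fingertips two or three centimetres above its mouth, for about two seconds without touching it, and then do the same over the wide low bowl. Then press the round call button on the small grey box all the way down with the fingertips and let it come back up. Do not touch, move or lift any pot, do not dip down over the other two pots, and leave the pot of tools where it is.

Things in the scene. Friction and masses are not known exactly. Their poses are not given: they have to be found in the camera images.
- vase: first pot to point at: terracotta vase, the tallest pot, 150 mm high, 88 mm across its belly, narrowing to a 44 mm neck and a 54 mm wide mouth; loose, stands upright on the ware board; origin at the centre of its foot, z up
- vase_mouth (a point): the vase's mouth: centre of its mouth, at rim height; z up
- bowl: second pot to point at: terracotta bowl, the lowest and widest pot, 55 mm high, flaring to a 130 mm wide mouth; loose, upright on the ware board; origin at the centre of its foot, z up
- bowl_mouth (a point): the bowl's mouth: centre of its mouth, at rim height; z up
- jar: not to be pointed at: round-bellied terracotta jar, 110 mm high, 104 mm across the belly, 80 mm mouth; loose on the ware board; origin at the centre of its foot, z up
- jar_mouth (a point): the jar's mouth: centre of its mouth, at rim height; z up
- beaker: not to be pointed at: straight-sided terracotta beaker, 90 mm high, 76 mm wide; loose on the ware board; origin at the centre of its foot, z up
- beaker_mouth (a point): the beaker's mouth: centre of its mouth, at rim height; z up
- wareboard: fixed plywood board, 200 x 620 x 18 mm, its long side along its own y; the four pots stand in a row along it, in any order, about 150 mm apart; origin at the centre of its underside, z up
- callbox: grey metal box fixed to the table, 70 x 90 x 50 mm high, near the robot on the left or the right, with the call button on its top; origin at the centre of its underside, z up
- call_top (a point): centre of the top face of the round black call button (34 mm across), 72 mm above the table when it is up; moves with the button
- call (a joint): call button travel: 0 up, 0.006 m fully down; spring, about 4 N to press fully down, comes back up by itself
- toolpot: white ceramic pot, 80 mm wide, 95 mm high, with thin tools standing in it up to 190 mm; loose, on the table, right of the robot when the call box is on its left and the other way round; origin at the centre of its foot
Things that resemble listed ones, but are neither listed nor needed, are in the scene too. Several things look just like the callbox: the one meant starts farthest to the robot's right.

How it is judged:
By the outcome, as a careful person would: the job done as asked, in the order asked, and still so for the second after the job is handed in, with the robot touching nothing.
It also fails if it takes over 54 s, if anything falls off the work surface, if the arm or the gripper's body presses on something with over 40 N, if the wrist force passes 120 N, or if a joint passes its speed limit or range.

## Working session

There is one attempt and no reset: what is moved stays moved. The work goes in short steps, Python scripts to look and compute and a tool call to move; the robot and the scene stay as the last step left them, time stands still between calls to the robot, and variables do not carry over. Pictures are saved under pics/ and viewed, at most 10 in all, crops included, and the job is handed in when it is done.

Besides the shell and the picture viewer there is one more tool, called in YAML: its name, and indented under it one key for each argument. servo_tool: Moves the arm, as the interface text tells. Shifts and turns lie within -1 to 1; 1 stands for 0.15 m of shift or 1.5 rad of turn. Its arguments: {"type":"object","properties":{"rows":{"type":"string"}},"required":["rows"]}

```bash
mkdir -p pics; cat > h.py <<'E'
from rig import *
import numpy as np, cv2
def cloud(n):
    c=calibration(n); im,d=camera(n)
    v,u=np.mgrid[:d.shape[0],:d.shape[1]]
    p=np.stack([(u-c["cx"])/c["fx"]*d,(v-c["cy"])/c["fy"]*d,d],-1)
    w=p@np.array(c["orientation"]).T+np.array(c["origin"])
    w[d==0]=np.nan
    return im,w
E
python3 - <<'E'
from h import *
s=observe(); print(s["clock"],s["eef_pos"],np.round(s["tcp_rot"],3).tolist(),s["finger_gap"])
for n in("scene","side"):
    im,w=cloud(n); cv2.imwrite(f"pics/{n}0.png",im[:,:,::-1]); np.save(f"{n}0.npy",w); print(n,calibration(n)["origin"])
E
```

```text
0.0 [ 0.13592227 -0.55816005  0.22340399] [[0.972, 0.237, -0.0], [0.237, -0.972, 0.002], [0.0, -0.002, -1.0]] 0.9988121447932099
scene [1.18618003 0.36883084 1.08790425]
side [-0.06971711  1.23551416  0.90357119]
```

View pics/scene0.png

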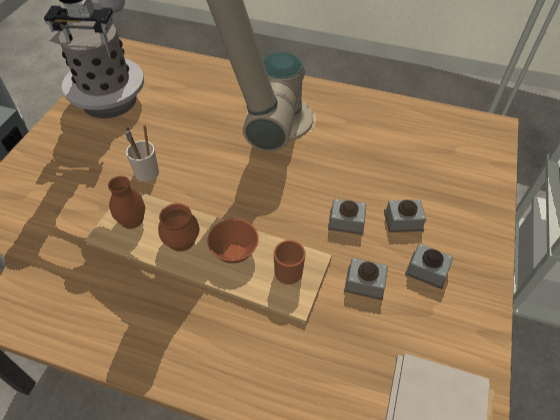

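View pics/side0.png

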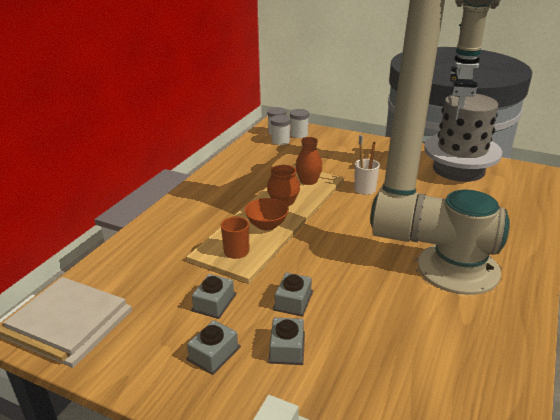

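Scene view: the pots are the vase (125,203), jar (179,228), bowl (233,241) and beaker (289,262), with the toolpot at (143,160). Four boxes look alike, at (348,215), (406,215), (367,277) and (430,264). The image's left is the robot's right, so the candidates are (348,215) and (367,277); I'll measure both.

```bash
cat > m.py <<'E'
from h import *
from scipy import ndimage
from scipy.optimize import least_squares
def circ(P,r=None):
    c0=np.r_[P[:,:2].mean(0),r or .03]
    f=lambda c:np.hypot(P[:,0]-c[0],P[:,1]-c[1])-(r or c[2])
    s=least_squares(f,c0,loss="soft_l1",f_scale=.002); return s.x
for n in("scene","side"):
    im=cv2.imread(f"pics/{n}0.png"); w=np.load(f"{n}0.npy"); hsv=cv2.cvtColor(im,cv2.COLOR_BGR2HSV)
    z=w[...,2]
    inb=(w[...,0]>0.1)&(w[...,0]<.95)&(abs(w[...,1])<.7)
    red=inb&(z>.026)&(z<.2)&((hsv[...,0]<10)|(hsv[...,0]>174))&(hsv[...,1]>120)
    lab,k=ndimage.label(red)
    for i in range(1,k+1):
        m=lab==i
        if m.sum()<150: continue
        P=w[m]; zt=np.percentile(P[:,2],98); R=P[P[:,2]>zt-.006]
        v,u=np.nonzero(m)
        print(n,"pot px",u.mean().round(),v.mean().round(),"ztop",zt.round(3),"rim c,r",circ(R).round(4),"bbox mid",((R.min(0)+R.max(0))/2).round(3)[:2],len(R), "all lo/hi",P.min(0).round(3),P.max(0).round(3))
    blk=inb&(z>.06)&(z<.08)&(hsv[...,2]<75)
    lab,k=ndimage.label(blk)
    for i in range(1,k+1):
        m=lab==i
        if m.sum()<60: continue
        P=w[m];P=P[P[:,2]>np.median(P[:,2])-.004]; v,u=np.nonzero(m)
        print(n,"btn px",u.mean().round(),v.mean().round(),"z",np.median(P[:,2]).round(4),"mid",((P.min(0)+P.max(0))/2).round(4)[:2],"size",np.ptp(P,0).round(3),"mean",P.mean(0).round(3)[:2])
    wh=inb&(z>.02)&(z<.25)&(hsv[...,1]<60)&(hsv[...,2]>110)&(w[...,1]<-.1)&(w[...,0]>.15)
    P=w[wh]; 
    if len(P): print(n,"toolpot?",np.percentile(P,[5,50,95],axis=0).round(3).tolist())
a=cv2.imread("pics/scene0.png")[180:310,310:470]; b=cv2.imread("pics/side0.png")[260:380,170:330]
h=cv2.resize(a,(800,0) if 0 else (400,325),interpolation=2); g=cv2.resize(b,(400,300),interpolation=2)
cv2.imwrite("pics/crop.png",np.hstack([h[:300],g]))
E
python3 m.py
```

```text
scene btn px 349.0 208.0 z 0.071 mid [0.3542 0.3024] size [0.037 0.04  0.012] mean [0.353 0.304]
scene btn px 408.0 207.0 z 0.0711 mid [0.2995 0.454 ] size [0.036 0.034 0.013] mean [0.301 0.453]
scene btn px 433.0 258.0 z 0.0711 mid [0.4388 0.5372] size [0.04  0.043 0.012] mean [0.44  0.536]
scene btn px 368.0 271.0 z 0.0705 mid [0.5271 0.3944] size [0.039 0.044 0.012] mean [0.527 0.393]
scene toolpot? [[0.158, -0.665, 0.035], [0.216, -0.495, 0.085], [0.398, -0.277, 0.094]]
side btn px 293.0 282.0 z 0.0706 mid [0.3457 0.3086] size [0.046 0.044 0.015] mean [0.344 0.31 ]
side btn px 212.0 283.0 z 0.0708 mid [0.5207 0.396 ] size [0.047 0.046 0.014] mean [0.518 0.397]
side btn px 286.0 328.0 z 0.0722 mid [0.2934 0.4579] size [0.047 0.042 0.013] mean [0.292 0.458]
side btn px 211.0 334.0 z 0.0713 mid [0.4332 0.538 ] size [0.048 0.046 0.014] mean [0.431 0.541]
side toolpot? [[0.182, -0.626, 0.027], [0.721, -0.528, 0.082], [0.826, -0.273, 0.1]]
```

View pics/crop.png

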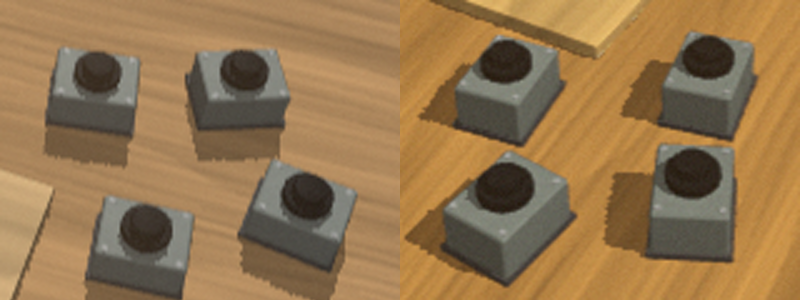

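Both views agree. By y, the buttons at scene px (349,208), (368,271), (408,207) and (433,258) are at 0.305, 0.395, 0.455 and 0.538. The smallest y is farthest right, so the target box is px (349,208) at about (0.350, 0.305), which is side px (293,282). My colour mask missed the pots, so I'll fix it.

```bash
cat > m2.py <<'E'
from m import circ
from h import *
from scipy import ndimage
S={"scene":dict(vase=(127,212),jar=(179,232),bowl=(233,250),beaker=(289,268),tool=(145,165)),"side":dict(vase=(309,168),jar=(283,190),bowl=(267,220),beaker=(235,240),tool=(366,178))}
for n in S:
    im=cv2.imread(f"pics/{n}0.png"); w=np.load(f"{n}0.npy"); hsv=cv2.cvtColor(im,cv2.COLOR_BGR2HSV)
    for k,(u,v) in S[n].items():
        p=w[v,u]; m=(np.hypot(w[...,0]-p[0],w[...,1]-p[1])<.11)&(w[...,2]>.03)
        if k!="tool": m&=hsv[...,1]>150
        lab,_=ndimage.label(m); m=lab==lab[v,u]; P=w[m]; zt=np.percentile(P[:,2],98) if len(P) else 0
        R=P[(P[:,2]>zt-.008)] if len(P) else P
        print(n,k,hsv[v,u],p.round(3),m.sum(),"ztop",np.round(zt,3), circ(R).round(4) if len(R)>5 else "", ((R.min(0)+R.max(0))/2).round(3)[:2] if len(R) else "", "lo/hi",P.min(0).round(3),P.max(0).round(3))
E
python3 m2.py | grep ztop
```

```text
scene vase [  9 146  89] [ 0.574 -0.225  0.102] 234991 ztop nan   lo/hi [nan nan nan] [nan nan nan]
scene jar [ 11 146  96] [ 0.594 -0.07   0.11 ] 235014 ztop nan   lo/hi [nan nan nan] [nan nan nan]
scene bowl [ 10 153 153] [0.549 0.048 0.022] 234928 ztop nan   lo/hi [nan nan nan] [nan nan nan]
scene beaker [  9 141  94] [0.603 0.214 0.102] 235150 ztop nan   lo/hi [nan nan nan] [nan nan nan]
scene tool [ 15  48 116] [ 0.388 -0.278  0.071] 969 ztop 0.178 [ -99.1735 -220.1123  241.3063] [ 0.366 -0.295] lo/hi [ 0.322 -0.344  0.03 ] [ 0.403 -0.263  0.193]
side vase [ 10 192 126] [ 0.525 -0.217  0.086] 1043 ztop 0.17 [ 0.5399 -0.2474  0.0241] [ 0.54  -0.248] lo/hi [ 0.495 -0.278  0.03 ] [ 0.583 -0.113  0.174]
side jar [ 10 186 103] [ 0.539 -0.047  0.089] 1620 ztop 0.13 [ 0.5594 -0.0914  0.0365] [ 0.56  -0.092] lo/hi [ 0.483 -0.138  0.03 ] [0.609 0.052 0.134]
side bowl [ 10 199 145] [0.551 0.038 0.028] 233679 ztop nan   lo/hi [nan nan nan] [nan nan nan]
side beaker [ 11 201 113] [0.546 0.234 0.082] 959 ztop 0.111 [0.563  0.2046 0.0352] [0.564 0.204] lo/hi [0.525 0.163 0.03 ] [0.602 0.245 0.113]
side tool [ 17  59 147] [ 0.346 -0.265  0.067] 745 ztop 0.182 [ 0.3085 -0.3918  0.1169] [ 0.363 -0.293] lo/hi [ 0.317 -0.347  0.03 ] [ 0.396 -0.259  0.193]
```

```bash
cat > m3.py <<'E'
from m import circ
from h import *
C=dict(vase=(.54,-.247,.168,.027),jar=(.56,-.09,.128,.040),bowl=(.56,.06,.073,.065),beaker=(.563,.204,.108,.038))
for k,(x,y,z,r) in C.items():
    A=[]
    for n in("scene","side"):
        w=np.load(f"{n}0.npy"); d=np.hypot(w[...,0]-x,w[...,1]-y)
        m=(d<r+.03)&(abs(w[...,2]-z)<.006); P=w[m]; A.append(P)
        print(k,n,"free",circ(P).round(4),"fixed r",circ(P,r).round(4),"mid",((P.min(0)+P.max(0))/2).round(4)[:2],len(P))
    print(k,"both",circ(np.vstack(A)).round(4))
E
python3 m3.py | grep -v btn|grep -v px; python3 -c "
from h import *
s=observe();print(s['clock'])"
```

```text
scene toolpot? [[0.158, -0.665, 0.035], [0.216, -0.495, 0.085], [0.398, -0.277, 0.094]]
side toolpot? [[0.182, -0.626, 0.027], [0.721, -0.528, 0.082], [0.826, -0.273, 0.1]]
vase scene free [ 0.5442 -0.2481  0.0238] fixed r [ 0.5443 -0.2481  0.027 ] mid [ 0.5439 -0.2486] 142
vase side free [ 0.5399 -0.2474  0.0241] fixed r [ 0.5406 -0.2476  0.027 ] mid [ 0.5395 -0.2478] 92
vase both [ 0.5429 -0.2477  0.024 ]
jar scene free [ 0.5639 -0.092   0.0366] fixed r [ 0.5641 -0.0917  0.04  ] mid [ 0.5633 -0.0928] 218
jar side free [ 0.5593 -0.0915  0.0366] fixed r [ 0.5592 -0.0916  0.04  ] mid [ 0.5602 -0.0923] 149
jar both [ 0.5625 -0.0916  0.0366]
bowl scene free [0.5507 0.0514 0.0611] fixed r [0.5519 0.0524 0.065 ] mid [0.5498 0.0503] 363
bowl side free [0.5458 0.0517 0.0606] fixed r [0.5456 0.0528 0.065 ] mid [0.546  0.0507] 282
bowl both [0.549  0.0516 0.0608]
beaker scene free [0.568  0.2035 0.0351] fixed r [0.5677 0.2034 0.038 ] mid [0.5676 0.2038] 220
beaker side free [0.563  0.2045 0.0352] fixed r [0.5636 0.2042 0.038 ] mid [0.5636 0.2035] 194
beaker both [0.5662 0.2042 0.0353]
0.1
```

Rims match the given heights and sizes: vase (0.542, -0.248), rim 0.168, and bowl (0.5485, 0.0515), rim 0.073. First move is to lift and close the fingers.

servo_tool:
  rows: "-1 0 0 -0.25 0; -1 0 0 -0.5 0; 1 0 0 -0.5 0; 1 0 0 -0.5 0; 1 0 0 -0.5 0; 1 0 0 -0.5 0"

```text
clock: 0.85
eef_pos: [0.1359, -0.5582, 0.2981]
tcp_rot: [[0.972, 0.236, -0.0], [0.236, -0.972, 0.002], [0.0, -0.002, -1.0]]
ft_force: [0.7, 0.4, -0.7]
finger_gap: 0.614
grasp_force: 0.0
```

servo_tool:
  rows: "1 0.3 -0.1 0 0; 1 0.6 -0.25 0 0; 1 0.8 -0.35 0 0; 1 1 -0.45 0 0; 1 1 -0.45 0 0"

```text
clock: 1.48
eef_pos: [0.267, -0.4561, 0.299]
tcp_rot: [[0.971, 0.24, 0.0], [0.24, -0.971, 0.001], [0.0, -0.001, -1.0]]
ft_force: [-0.5, -0.0, -0.3]
finger_gap: 0.076
grasp_force: 0.0
```

servo_tool:
  rows: "1 0.3 -0.1 0 0; 1 0.6 -0.25 0 0; 1 0.8 -0.35 0 0; 1 1 -0.45 0 0; 1 1 -0.45 0 0"

```text
clock: 2.1
eef_pos: [0.3962, -0.3563, 0.2989]
tcp_rot: [[0.971, 0.239, -0.001], [0.239, -0.971, 0.0], [-0.001, -0.0, -1.0]]
ft_force: [0.1, 1.1, -0.9]
finger_gap: 0.005
grasp_force: 0.0
```

```bash
cat > d.py <<'E'
import sys
from h import *
s=observe(); t=np.array([float(a) for a in sys.argv[1:4]])
R=np.array(s["tcp_rot"]); print("t",s["clock"],"pos",np.round(s["eef_pos"],4),"units",((R.T@(t-s["eef_pos"]))/.15).round(3),"q",np.round(s["qpos"],2),"f",np.round(s["ft_force"],1),"gap",round(s["finger_gap"],3)); print(R.round(3).tolist())
E
python3 d.py .542 -.248 .212
```

```text
t 2.1 pos [ 0.3962 -0.3563  0.2989] units [ 1.117 -0.469  0.579] q [-0.86  0.18  1.45 -0.    1.51  0.47] f [ 0.1  1.1 -0.9] gap 0.005
[[0.971, 0.239, -0.001], [0.239, -0.971, 0.0], [-0.001, -0.0, -1.0]]
```

servo_tool:
  rows: "1 0.3 -0.12 0 0; 1 0.6 -0.25 0 0; 1 0.8 -0.35 0 0; 1 1 -0.42 0 0; 1 1 -0.42 0 0; 1 1 -0.42 0 0; 1 1 -0.42 0 0"

```text
clock: 2.98
eef_pos: [0.5253, -0.2612, 0.2993]
tcp_rot: [[0.972, 0.235, -0.001], [0.235, -0.972, -0.001], [-0.001, 0.001, -1.0]]
ft_force: [-0.3, 1.0, 0.7]
finger_gap: 0.004
grasp_force: 0.0
```

```bash
python3 d.py .542 -.248 .212; python3 - <<'E'
from h import *
im,w=cloud("wrist"); cv2.imwrite("pics/wr1.png",im[:,:,::-1])
from scipy.optimize import least_squares
for k,x,y,z,r in(("vase",.542,-.248,.168,.027),):
    m=(np.hypot(w[...,0]-x,w[...,1]-y)<r+.02)&(abs(w[...,2]-z)<.006); P=w[m]; print(k,len(P),P.min(0),P.max(0))
E
```

```text
t 2.975 pos [ 0.5253 -0.2612  0.2993] units [ 0.13  -0.06   0.582] q [-0.58  0.26  1.34 -0.    1.54  0.75] f [-0.3  1.   0.7] gap 0.004
[[0.972, 0.235, -0.001], [0.235, -0.972, -0.001], [-0.001, 0.001, -1.0]]
vase 1251 [ 0.51580424 -0.27615467  0.16201494] [ 0.56871635 -0.22334522  0.16895919]
```

View pics/wr1.png

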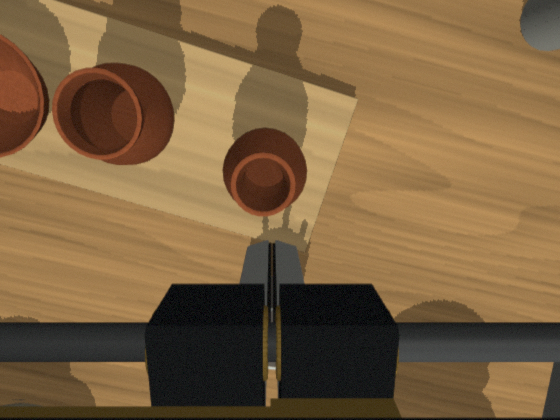

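The wrist view shows the narrow vase mouth at (263,183), just ahead of the closed fingertips at (270,245). Its rim extents centre on (0.542, -0.250) and span 53 mm, which agrees with the earlier fit. Next I centre over it, descend and hold.

servo_tool:
  rows: "1 0.13 -0.05 0 0; 1 0.13 -0.05 0.2 0; 1 0.13 -0.05 0.4 0; 1 0.13 -0.05 0.52 0; 1 0.13 -0.05 0.58 0; 1 0.13 -0.05 0.58 0; 1 0.13 -0.05 0.58 0; 1 0.13 -0.05 0.58 0"

```text
clock: 4.03
eef_pos: [0.5441, -0.2482, 0.2132]
tcp_rot: [[0.972, 0.237, 0.002], [0.237, -0.972, -0.001], [0.001, 0.001, -1.0]]
ft_force: [-0.2, -0.2, 0.0]
finger_gap: 0.003
grasp_force: 0.0
```

```bash
python3 d.py .542 -.249 .212
```

```text
t 4.025 pos [ 0.5441 -0.2482  0.2132] units [-0.015  0.002  0.008] q [-0.54  0.32  1.47 -0.    1.35  0.79] f [-0.2 -0.2  0. ] gap 0.003
[[0.972, 0.237, 0.002], [0.237, -0.972, -0.001], [0.001, 0.001, -1.0]]
```

Within 2 mm and 26 mm above the rim. I'll hold here for about 2.4 s, then lift and travel at height.

servo_tool:
  rows: "1 -0.01 0 0.01 0; 1 -0.01 0 0.01 0; 1 -0.01 0 0.01 0; 1 -0.01 0 0.01 0; 1 -0.01 0 0.01 0; 1 -0.01 0 0.01 0; 1 -0.01 0 0.01 0; 1 -0.01 0 0.01 0"

```text
clock: 5.03
eef_pos: [0.5421, -0.2484, 0.2108]
tcp_rot: [[0.972, 0.237, 0.0], [0.237, -0.972, -0.0], [0.0, 0.0, -1.0]]
ft_force: [-0.9, -0.3, -0.2]
finger_gap: 0.008
grasp_force: 0.0
```

servo_tool:
  rows: "1 0 0 0 0; 1 0 0 0 0; 1 0 0 0 0; 1 0 0 0 0; 1 0 0 0 0; 1 0 0 0 0; 1 0 0 0 0; 1 0 0 0 0"

```text
clock: 6.02
eef_pos: [0.5421, -0.2484, 0.2108]
tcp_rot: [[0.972, 0.237, 0.0], [0.237, -0.972, -0.0], [0.0, 0.0, -1.0]]
ft_force: [-0.1, -0.6, -0.7]
finger_gap: 0.003
grasp_force: 0.0
```

servo_tool:
  rows: "1 0 0 0 0; 1 0 0 0 0; 1 0 0 -0.2 0; 1 0 0 -0.5 0; 1 0 0 -0.6 0; 1 0 0 -0.6 0; 1 0 0 -0.6 0"

```text
clock: 6.9
eef_pos: [0.5413, -0.2479, 0.2988]
tcp_rot: [[0.972, 0.237, -0.003], [0.237, -0.972, 0.002], [-0.002, -0.002, -1.0]]
ft_force: [0.1, 0.2, -1.3]
finger_gap: 0.007
grasp_force: 0.0
```

```bash
python3 d.py .5485 .0515 .3
```

```text
t 6.9 pos [ 0.5413 -0.2479  0.2988] units [ 0.518 -1.928 -0.005] q [-0.55  0.28  1.32 -0.    1.55  0.79] f [ 0.1  0.2 -1.3] gap 0.007
[[0.972, 0.237, -0.003], [0.237, -0.972, 0.002], [-0.002, -0.002, -1.0]]
```

servo_tool:
  rows: "1 0.06 -0.2 0 0; 1 0.13 -0.5 0 0; 1 0.2 -0.75 0 0; 1 0.26 -0.96 0 0; 1 0.26 -0.96 0 0; 1 0.26 -0.96 0 0"

```text
clock: 7.65
eef_pos: [0.5456, -0.0997, 0.2996]
tcp_rot: [[0.972, 0.237, -0.002], [0.237, -0.972, -0.0], [-0.002, -0.0, -1.0]]
ft_force: [0.6, 0.1, -0.3]
finger_gap: 0.005
grasp_force: 0.0
```

servo_tool:
  rows: "1 0.06 -0.2 0 0; 1 0.13 -0.5 0 0; 1 0.2 -0.75 0 0; 1 0.26 -0.96 0 0; 1 0.26 -0.96 0 0; 1 0.26 -0.96 0 0; 1 0.26 -0.96 0 0"

```text
clock: 8.52
eef_pos: [0.5499, 0.0484, 0.3005]
tcp_rot: [[0.972, 0.235, -0.0], [0.235, -0.972, -0.001], [-0.001, 0.001, -1.0]]
ft_force: [-0.0, 0.1, 1.2]
finger_gap: 0.001
grasp_force: 0.0
```

```bash
python3 d.py .5485 .0515 .117; python3 - <<'E'
from h import *
im,w=cloud("wrist"); cv2.imwrite("pics/wr2.png",im[:,:,::-1])
m=(np.hypot(w[...,0]-.5485,w[...,1]-.0515)<.08)&(abs(w[...,2]-.073)<.006); P=w[m]; print(len(P),P.min(0),P.max(0),(P.min(0)+P.max(0))/2)
E
```

```text
t 8.525 pos [0.5499 0.0484 0.3005] units [-0.004 -0.023  1.223] q [-0.04  0.21  1.41 -0.    1.52  1.3 ] f [-0.   0.1  1.2] gap 0.001
[[0.972, 0.235, -0.0], [0.235, -0.972, -0.001], [-0.001, 0.001, -1.0]]
2143 [ 0.48503307 -0.0142045   0.06701864] [0.61303491 0.11412162 0.07426326] [0.54903399 0.04995856 0.07064095]
```

View pics/wr2.png

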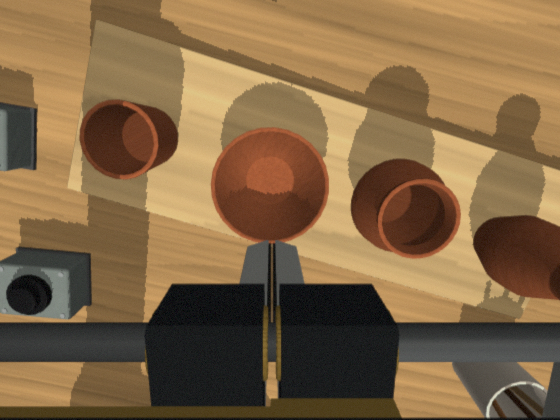

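The wrist view shows the bowl centred at (270,185) directly ahead, with the beaker on the left (120,140), the jar on the right (418,217) and the target box at lower left (30,290). The bowl rim centre is (0.549, 0.050) and spans 128 mm, so it matches. Descend and hold.

servo_tool:
  rows: "1 0 -0.01 0.25 0; 1 0 -0.01 0.55 0; 1 0 -0.01 0.8 0; 1 0 -0.01 0.95 0; 1 0 -0.01 1 0; 1 0 -0.01 1 0"

```text
clock: 9.32
eef_pos: [0.5497, 0.0509, 0.1509]
tcp_rot: [[0.972, 0.236, 0.0], [0.236, -0.972, -0.0], [0.0, 0.0, -1.0]]
ft_force: [0.1, -0.8, 0.5]
finger_gap: 0.007
grasp_force: 0.0
```

servo_tool:
  rows: "1 0 0 0.1 0; 1 0 0 0.2 0; 1 0 0 0.22 0; 1 0 0 0.22 0; 1 0 0 0.22 0; 1 0 0 0.22 0"

```text
clock: 10.07
eef_pos: [0.5498, 0.0514, 0.1182]
tcp_rot: [[0.972, 0.237, 0.001], [0.237, -0.972, -0.0], [0.001, 0.0, -1.0]]
ft_force: [0.5, -0.0, 0.2]
finger_gap: 0.004
grasp_force: 0.0
```

```bash
python3 d.py .549 .050 .117
```

```text
t 10.075 pos [0.5498 0.0514 0.1182] units [-0.007  0.008  0.008] q [-0.03  0.32  1.72 -0.    1.1   1.3 ] f [ 0.5 -0.   0.2] gap 0.004
[[0.972, 0.237, 0.001], [0.237, -0.972, -0.0], [0.001, 0.0, -1.0]]
```

servo_tool:
  rows: "1 0 0 0 0; 1 0 0 0 0; 1 0 0 0 0; 1 0 0 0 0; 1 0 0 0 0; 1 0 0 0 0; 1 0 0 0 0; 1 0 0 0 0"

```text
clock: 11.08
eef_pos: [0.5494, 0.0514, 0.1177]
tcp_rot: [[0.972, 0.237, 0.0], [0.237, -0.972, -0.0], [-0.0, 0.0, -1.0]]
ft_force: [0.1, 0.1, 0.8]
finger_gap: 0.003
grasp_force: 0.0
```

servo_tool:
  rows: "1 0 0 0 0; 1 0 0 0 0; 1 0 0 0 0; 1 0 0 0 0; 1 0 0 0 0; 1 0 0 0 0; 1 0 0 0 0; 1 0 0 0 0"

```text
clock: 12.08
eef_pos: [0.5494, 0.0514, 0.1178]
tcp_rot: [[0.972, 0.237, 0.0], [0.237, -0.972, -0.0], [0.0, 0.0, -1.0]]
ft_force: [0.1, -0.3, 0.5]
finger_gap: 0.001
grasp_force: 0.0
```

servo_tool:
  rows: "1 0 0 0 0; 1 0 0 0 0; 1 0 0 -0.2 0; 1 0 0 -0.5 0; 1 0 0 -0.8 0; 1 0 0 -0.9 0; 1 0 0 -0.9 0; 1 0 0 -0.9 0"

```text
clock: 13.08
eef_pos: [0.5483, 0.0514, 0.2507]
tcp_rot: [[0.972, 0.237, -0.004], [0.237, -0.972, 0.0], [-0.004, -0.001, -1.0]]
ft_force: [-0.1, 0.7, 0.2]
finger_gap: 0.005
grasp_force: 0.0
```

```bash
python3 d.py .350 .305 .25
```

```text
t 13.075 pos [0.5483 0.0514 0.2507] units [-0.884 -1.955  0.01 ] q [-0.03  0.23  1.51 -0.    1.41  1.3 ] f [-0.1  0.7  0.2] gap 0.005
[[0.972, 0.237, -0.004], [0.237, -0.972, 0.0], [-0.004, -0.001, -1.0]]
```

servo_tool:
  rows: "1 -0.15 -0.2 0 0; 1 -0.35 -0.5 0 0; 1 -0.5 -0.75 0 0; 1 -0.6 -0.98 0 0; 1 -0.6 -0.98 0 0; 1 -0.6 -0.98 0 0"

```text
clock: 13.82
eef_pos: [0.4272, 0.1725, 0.2517]
tcp_rot: [[0.972, 0.237, -0.001], [0.237, -0.972, -0.001], [-0.002, 0.001, -1.0]]
ft_force: [-0.8, 0.4, -0.3]
finger_gap: 0.01
grasp_force: 0.0
```

servo_tool:
  rows: "1 -0.15 -0.2 0 0; 1 -0.3 -0.5 0 0; 1 -0.45 -0.75 0 0; 1 -0.6 -0.98 0 0; 1 -0.6 -0.98 0 0; 1 -0.6 -0.98 0 0"

```text
clock: 14.58
eef_pos: [0.3061, 0.2938, 0.2523]
tcp_rot: [[0.972, 0.236, 0.0], [0.236, -0.972, -0.001], [-0.0, 0.001, -1.0]]
ft_force: [0.3, 0.1, -0.4]
finger_gap: 0.006
grasp_force: 0.0
```

```bash
python3 d.py .350 .305 .12; python3 - <<'E'
from h import *
im,w=cloud("wrist"); cv2.imwrite("pics/wr3.png",im[:,:,::-1])
g=cv2.cvtColor(im,cv2.COLOR_RGB2GRAY)
m=(np.hypot(w[...,0]-.350,w[...,1]-.305)<.035)&(w[...,2]>.066)&(w[...,2]<.08); P=w[m]; print(len(P),P.min(0),P.max(0),(P.min(0)+P.max(0))/2,np.median(P[:,2]))
E
```

```text
t 14.575 pos [0.3061 0.2938 0.2523] units [ 0.302 -0.004  0.882] q [ 0.6   0.03  1.74 -0.    1.37  1.93] f [ 0.3  0.1 -0.4] gap 0.006
[[0.972, 0.236, 0.0], [0.236, -0.972, -0.001], [-0.0, 0.001, -1.0]]
1013 [0.33172219 0.28730141 0.06626231] [0.36503249 0.32023955 0.07304311] [0.34837734 0.30377048 0.06965271] 0.07068823441557265
```

View pics/wr3.png

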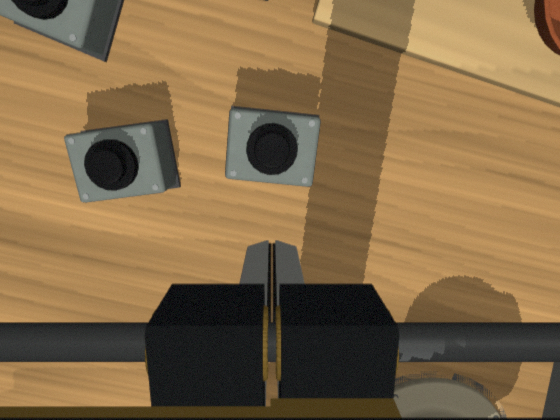

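The target box is centred ahead at px (272,148); its neighbour at (110,163) is farther left. The button top is at (0.3484, 0.3038, 0.071), 33 mm across, as described. Align above it first, then press slowly.

servo_tool:
  rows: "1 0.29 0 0 0; 1 0.29 0 0.3 0; 1 0.29 0 0.6 0; 1 0.29 0 0.8 0; 1 0.29 0 0.9 0; 1 0.29 0 0.95 0; 1 0.29 0 0.95 0; 1 0.29 0 0.95 0"

```text
clock: 15.62
eef_pos: [0.3481, 0.3049, 0.1109]
tcp_rot: [[0.972, 0.236, 0.001], [0.236, -0.972, 0.001], [0.002, -0.0, -1.0]]
ft_force: [-0.0, 0.2, -0.1]
finger_gap: 0.005
grasp_force: 0.0
```

```bash
python3 d.py .3484 .3038 .085
```

```text
t 15.625 pos [0.3481 0.3049 0.1109] units [-0.     0.007  0.173] q [ 0.57  0.21  1.91 -0.    1.02  1.9 ] f [-0.   0.2 -0.1] gap 0.005
[[0.972, 0.236, 0.001], [0.236, -0.972, 0.001], [0.002, -0.0, -1.0]]
```

servo_tool:
  rows: "1 0 0.01 0.06 0; 1 0 0.01 0.12 0; 1 0 0.01 0.14 0; 1 0 0.01 0.16 0; 1 0 0.01 0.17 0; 1 0 0.01 0.17 0; 1 0 0.01 0.17 0"

```text
clock: 16.5
eef_pos: [0.3473, 0.3031, 0.085]
tcp_rot: [[0.972, 0.237, -0.0], [0.237, -0.972, -0.0], [-0.0, 0.0, -1.0]]
ft_force: [-1.5, -1.9, 4.9]
finger_gap: 0.006
grasp_force: 2.7
```

The force is about 4.9 N at the expected depth. I'll press slightly further until I feel the hard stop.

servo_tool:
  rows: "1 0 0 0.005 0; 1 0 0 0.01 0; 1 0 0 0.01 0; 1 0 0 0.01 0"

```text
clock: 17.0
eef_pos: [0.3473, 0.3031, 0.0848]
tcp_rot: [[0.972, 0.237, 0.0], [0.237, -0.972, -0.0], [0.0, 0.0, -1.0]]
ft_force: [-3.7, -2.6, 15.9]
finger_gap: 0.007
grasp_force: 7.7
```

The commanded 1.5 mm gave only 0.2 mm of motion and the force rose to 16 N, so the button is at its stop. Release and lift clear.

servo_tool:
  rows: "1 0 0 -0.02 0; 1 0 0 -0.08 0; 1 0 0 -0.2 0; 1 0 0 -0.5 0; 1 0 0 -0.8 0; 1 0 0 -0.9 0; 1 0 0 -0.9 0; 1 0 0 -0.9 0"

```text
clock: 18.0
eef_pos: [0.3467, 0.3027, 0.2165]
tcp_rot: [[0.972, 0.236, -0.003], [0.236, -0.972, -0.002], [-0.003, 0.001, -1.0]]
ft_force: [0.3, 0.7, 0.3]
finger_gap: 0.009
grasp_force: 0.0
```

```bash
python3 d.py .35 .3 .2; python3 - <<'E'
from h import *
a=np.load("scene0.npy"); im,w=cloud("scene"); cv2.imwrite("pics/end.png",im[:,:,::-1])
for k,u,v in(("vase",127,212),("jar",179,232),("bowl",233,250),("beaker",289,268),("tool",145,165)):
    s=np.s_[v-35:v+25,u-20:u+20]; print(k,np.nanmedian(abs(a[s]-w[s])).round(4),np.nanpercentile(abs(a[s]-w[s]),95).round(4))
i2,w2=cloud("side"); m=(np.hypot(w2[...,0]-.348,w2[...,1]-.304)<.012); print("button z",np.nanmedian(w2[m][:,2]))
E
```

```text
t 18.0 pos [0.3467 0.3027 0.2165] units [0.017 0.023 0.11 ] q [ 0.57  0.11  1.74 -0.    1.29  1.9 ] f [0.3 0.7 0.3] gap 0.009
[[0.972, 0.236, -0.003], [0.236, -0.972, -0.002], [-0.003, 0.001, -1.0]]
vase 0.0015 0.0045
jar 0.0013 0.0045
bowl 0.0011 0.0045
beaker 0.0008 0.0044
tool 0.0017 0.0053
button z 0.21745274042730678
```

View pics/end.png

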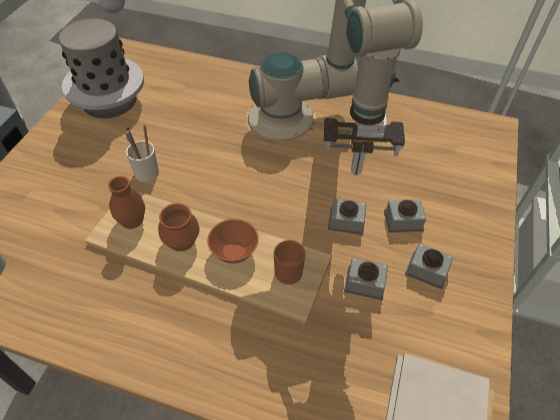

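The picture shows all four pots and the toolpot (143,160) where they were, the button (348,208) back up, and the closed gripper hanging clear at (358,160).

```bash
python3 -c "
from rig import *
print(close_job())"
```

```text
the job is handed in; nothing more can be done
None
```

I pointed at the vase and then the bowl for at least 2 s each, about 25 mm above their rims; then I pressed the rightmost call button to its stop and released it. Nothing else moved, and I handed the job in at about 18 s.

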